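# Put a reclaimed lamp driver away in the stock drawer

## Task

Put away the lamp driver that lies loose in the grey lamp housing: pull the top drawer of the small white cabinet right out to its stop, lay the driver flat in the drawer's empty rear compartment, setting it down rather than dropping it, and push the drawer fully shut. Keep the orange blocks in the drawer's front compartment, and leave the lower drawer, the screwdriver and the screw jar alone.

Things in the scene. Friction and masses are not known exactly. Their poses are not given: they have to be found in the camera images.
- topdrawer (a joint): Top drawer of the white bench-top cabinet (top front blue, lower front grey; cabinet 190 mm wide, 152 mm high, fixed to the bench). Value = how far it is out, m: 0 shut, 0.160 at its stop. It starts shut or up to 10 mm ajar, slides with about 2 N of friction and stays where it is left; no latch. Shut, 45 mm are free above its floor.
- top_handle (a point): Middle of the top drawer's handle: level round steel bar 11 mm thick, 100 mm long, axis 42 mm in front of the blue front (36 mm free behind it), on two 8 mm stems 45 mm either side of the middle; 122 mm above the bench, 30 mm below the cabinet's top, nothing above. Moves with the drawer. Axes: x into the cabinet (the drawer pulls out along -x), y along the bar, z up.
- front_bay (a point): Floor centre of the top drawer's front compartment, 36 mm (x) by 154 mm (y), holding the orange blocks; 97 mm above the bench, 74 mm behind the bar; moves with the drawer, axes as for top_handle. The empty rear compartment has its floor centre 81 mm farther in (+x), same level: 116 mm (x) by 154 mm (y). Divider 15 mm high, outer walls 19 mm. Rear is clear of the cabinet only at the stop.
- lowdrawer (a joint): Lower drawer of the same cabinet, grey front, shut at 0; value = how far it is out, m. Leave shut.
- driver_center (a point): Centre of the loose lamp driver: a bright metal box with white ends and a white top label, 40 mm (its x) by 110 mm (its y) by 30 mm high (z), 0.18 to 0.35 kg. It starts lying flat in the housing. Grip it across the 40 mm.
- driver: The same driver; origin at the centre of its underside.
- housing: Lamp housing the driver lies in: dark grey open tray fixed to the bench, 280 (x) by 220 (y) by 45 mm high, walls 9 mm, floor 6 mm thick; origin at the centre of its underside.
- block0: Orange terminal block, 18 by 34 by 14 mm, loose in the drawer's front compartment; origin at the centre of its underside.
- block1: A second such orange block in the front compartment.
- screwdriver: Screwdriver lying on the bench beside the work; origin under its middle.
- jar: Clear screw jar with blue lid, 60 mm across, 80 mm high, on the bench; origin at the centre of its underside.
Things that resemble listed ones, but are neither listed nor needed, are in the scene too. What is meant by the driver is not green or purple, and is the smaller of those in its own colour.

How it is judged (in metres and radians):
On the way, in this order (a step that is already met when the one before it is completed fails the run):
1. the top drawer is pulled out to its stop (value of joint topdrawer above 0.153 m), for 0.2 s.
2. the driver lies flat in the rear compartment, let go (x of driver_center in the frame of front_bay between 0.021 and 0.141 m and y of driver_center in the frame of front_bay between -0.085 and 0.085 m and z of driver_center in the frame of front_bay between 0.01 and 0.021 m and angle between driver_center's own z axis and vertical below 0.12 rad and contact force between the fingers and driver below 0.1 N), for 0.2 s.
At the end, for the whole second after the job is handed in: Top drawer shut to within 5 mm, lower drawer shut to within 5 mm, the driver at rest and let go, lying flat (within 0.12 rad) on the floor of the rear compartment, and both orange blocks flat in the front compartment (all of step 2 and value of joint each of topdrawer, lowdrawer below 0.005 m and x of block0 in the frame of front_bay between -0.018 and 0.018 m and y of block0 in the frame of front_bay between -0.08 and 0.08 m and z of block0 in the frame of front_bay between -0.004 and 0.012 m and x of block1 in the frame of front_bay between -0.018 and 0.018 m and y of block1 in the frame of front_bay between -0.08 and 0.08 m and z of block1 in the frame of front_bay between -0.004 and 0.012 m and linear speed of driver below 0.02 m/s); the robot touches nothing.
It fails at once if the driver is let go in the air, more than 40 mm above lying on the drawer floor (height (world z) of driver_center above 0.152 m and contact force between driver and anything else below 0.02 N).
It fails at once if the lower drawer is pulled out more than 20 mm (value of joint lowdrawer above 0.02 m).
It fails at once if the screwdriver is shifted more than 30 mm (distance of screwdriver from where it was at the start of the episode above 0.03 m).
It fails at once if the jar is shifted more than 30 mm or tipped (distance of jar from where it was at the start of the episode above 0.03 m or angle between jar's own z axis and vertical above 0.4 rad).
It also fails if it takes over 67 s, if anything falls off the work surface, if the arm or the gripper's body presses on something with over 40 N, if the wrist force passes 120 N, or if a joint passes its speed limit or range.

## Robot

A 7-joint arm with a two-finger parallel gripper is mounted at the origin on the work surface. World frame = base frame: x ahead of the robot, y to its left, z up, the work surface at z = 0. Lengths are in m, angles in degrees, forces in N, time in s.
With the tool pointing down it reaches from about 0.35 to 0.9 m from the base axis. Payload 8.1 kg.
Tool frame: the origin (TCP) lies at the very end of the fingers, on their centre line; the grasp point (between the pads) lies 19 mm behind it; z points along the fingers, x is the direction in which the jaws open and shut, and the axes are right-handed (so a half turn about z gives the same grasp; the last joint's range is limited). The gripper opens to 92 mm and grips with 3 to 60 N. Pads are 19 mm wide; open, the fingers measure 130 mm over their backs; the gripper's body (75 mm by 190 mm) begins 47 mm behind the grasp point.
Start: joints at [59.095, 24.895, 1.432, 90.138, -0.665, 64.973, -4.303], TCP at [0.264, -0.566, 0.227] pointing down, gripper open.
Joint ranges: [-149.89, 149.89], [-25.12, 119.58], [-72.63, 75.52], [4.76, 147.25], [-75.54, 255.54], [6.69, 114.76], [-157.13, 157.13]. Speed limits (degrees/s): [127.2, 127.2, 172.46, 172.46, 180, 180, 180].

## Interface

Orientations are given as a 3x3 rotation matrix whose columns are the frame's x, y, z axes.
In Python, from cell import env, vision, job gives the robot as it stands.
- The arm moves only by the tool jog_arm, never from a script. Its argument "commands" is one flat list of numbers, 7 for each row, row after row: the turn, a rotation vector about the tool's x, y, z in degrees, then the shift along the tool's x, y, z in mm, then the closure in counts, from 0 (fully open) to 255 (shut). A call has exactly 10 rows; each row shifts and turns the pose as measured when the row begins, along the tool's axes as they then stand; what a row does not reach is not made up. A row lasts 1/10 s, in which the tool goes at most 50 mm and 8.59 degrees, less where a joint would pass 70% of its speed; a pose out of reach is approached as far as the arm can. A call is refused whole if a number of a shift passes 50 or a number of a turn 8.59, either way. A call with a gripper value outside its range is refused whole. The fingers move at their own pace and stop on an object; "force" is the grip in N (left out, the last holds). Time passes only in rows, so rows that do not move let the fingers close, or fill a call up. It gives the time, the measured TCP pose, the force and the opening at its end, in the units of the state.
- env.state(): the state, without advancing time (a new reading comes with each control period).
- vision.read_camera(name): name is "scene" or "top" or "wrist"; returns (picture, depth): 480x640x3 uint8, blue, green, red; 480x640 float32, m along the optical axis (not along the pixel's ray), 0 where there is no reading.
- vision.get_calibration(name): a dict with "fov_y" (degrees; the focal length in pixels is half the picture's height over the tangent of half this angle, whatever the lens; pixels are square), "cx", "cy" (the principal point, pixels), "distortion" ([k1, k2, p1, p2, k3] as OpenCV has them; the pictures are not rectified), "R" (3x3) and "t" (3): a world point X has camera coordinates R X + t; the wrist camera has in their place "hand_eye" (4x4, takes a point from camera to tool coordinates, whose origin is the TCP and whose axes are the tool frame's). Camera axes: x right, y down, z forward; pixel columns grow to the right and rows downward; lengths in m; the calibration is good to about 2 mm. A picture is of the moment at which its call begins: read the wrist's pose just before it. get_calibration takes no time and is no camera call.
- job.sign_off(): hands the job in, once; it reports no verdict.
The state is a dict: "clock": time; "joint_positions": joint angles; "joint_velocities": joint speeds; "effort": joint torques, N m; "tcp_pos": TCP position; "ee_rot": TCP orientation; "ft_force": force on the tool from outside, world axes, zero at the start; "ft_torque": the same for the moment, N m; "gripper_width": finger opening in m.
Only numpy, scipy, OpenCV 4.12 (cv2) and the standard library are available. Lean on these libraries where they do the work, as an engineer would, in place of code of your own. Each camera call takes 0.05 s, during which the arm holds its last target. There are 200 camera calls.

## Working session

There is one attempt and no reset: what is moved stays moved. The work goes in short steps, Python scripts to look and compute and a tool call to move; the robot and the scene stay as the last step left them, time stands still between calls to the robot, and variables do not carry over. Pictures are saved under pics/ and viewed, about 8 in all and at most 12, crops included, and the job is handed in when it is done.

Besides the shell and the picture viewer there is one more tool, called after "Emit:" as name(argument=value, ...), one argument or row to a line, values as JSON. jog_arm: Moves the arm, as the interface text tells. Its arguments: {"type":"object","properties":{"commands":{"type":"array","items":{"type":"number"}},"force":{"type":"number"}},"required":["commands"]}

```bash
mkdir -p pics; cat > h.py <<'E'
import numpy as np, cv2
from cell import env, vision, job
def cal(n):
    c=vision.get_calibration(n); f=240/np.tan(np.radians(c["fov_y"])/2)
    K=np.array([[f,0,c["cx"]],[0,f,c["cy"]],[0,0,1.]]); return c,K,np.array(c["distortion"],float)
def pose(n,st=None):
    c,K,D=cal(n)
    if n=="wrist":
        T=np.eye(4);T[:3,:3]=st["ee_rot"];T[:3,3]=st["tcp_pos"];M=T@np.array(c["hand_eye"])
        return K,D,M[:3,:3],M[:3,3]
    R=np.array(c["R"]);t=np.array(c["t"]);return K,D,R.T,-R.T@t
def rays(P,uv):
    K,D,R,o=P
    p=cv2.undistortPoints(np.array(uv,float).reshape(-1,1,2),K,D).reshape(-1,2)
    return np.c_[p,np.ones(len(p))]@R.T,o
def plane(P,uv,z):
    d,o=rays(P,uv);return o+d*((z-o[2])/d[:,2])[:,None]
def dep(P,uv,depth):
    d,o=rays(P,uv);z=np.array([depth[int(v),int(u)] for u,v in uv]);return o+d*z[:,None]
def shot(n,name=None):
    st=env.state();im,de=vision.read_camera(n)
    if name: cv2.imwrite(f"pics/{name}.png",im); np.save(f"pics/{name}.npy",de); np.save(f"pics/{name}_im.npy",im)
    return pose(n,st),im,de
E
python3 - <<'E'
from h import *
s=env.state();print(s["clock"],s["tcp_pos"],s["ee_rot"])
for n in("scene","top"):
    P,im,d=shot(n,n+"1");print(n,P[3],P[2],P[0][0,0])
print(np.array(vision.get_calibration("wrist")["hand_eye"]))
E
```

```text
0.0 [ 0.26413317 -0.56588561  0.22593875] [[ 4.23026046e-01 -9.06117146e-01 -8.26452478e-04]
 [-9.06116162e-01 -4.23026815e-01  1.34679716e-03]
 [-1.56996756e-03  1.79131670e-04 -9.99998752e-01]]
scene [ 1.28549358 -0.25303951  0.65576719] [[ 0.26121008  0.55243567 -0.79157067]
 [ 0.9651608  -0.13647978  0.22324404]
 [ 0.01529458 -0.82230657 -0.56883914]] 435.3497995393649
top [ 0.34578307 -0.04331157  1.20548484] [[ 0.0287178  -0.98768865  0.15377394]
 [-0.99908956 -0.02350638  0.03560205]
 [-0.03154907 -0.15465635 -0.98746446]] 503.2341665430962
[[ 9.99999702e-01 -2.99369085e-04 -7.11784361e-04 -5.25511896e-04]
 [ 5.00525293e-04  9.53217683e-01  3.02284301e-01 -8.27605733e-02]
 [ 5.87990865e-04 -3.02284567e-01  9.53217549e-01 -1.58755388e-01]
 [ 0.00000000e+00  0.00000000e+00  0.00000000e+00  1.00000000e+00]]
```

View pics/scene1.png

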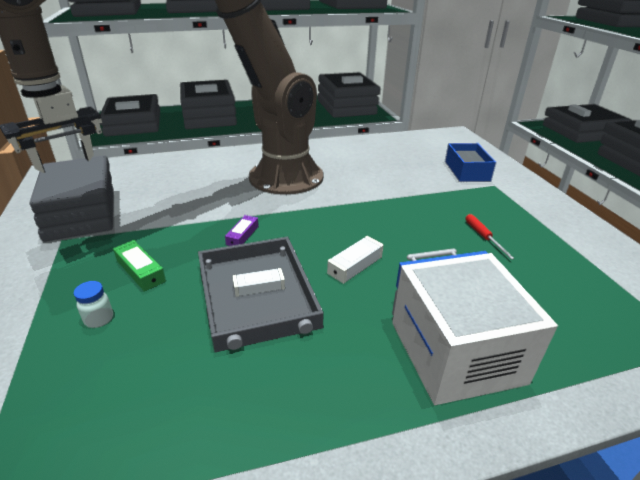

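View pics/top1.png

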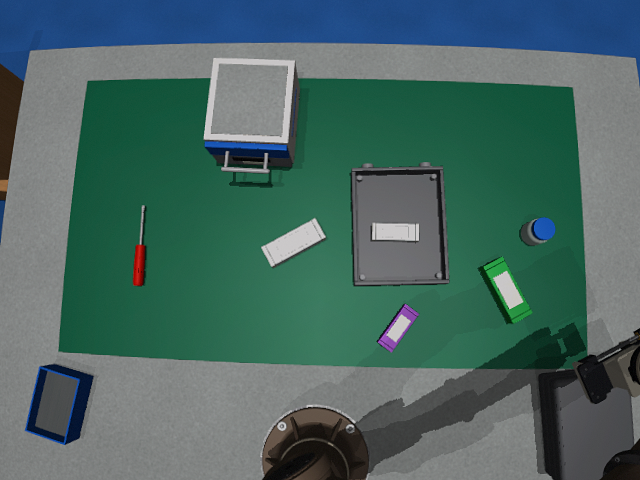

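Top view: the white candidates are the box in the housing at (395,232) and a larger white box on the bench at (294,242). There are also a green one at (505,290) and a purple one at (398,327). The smaller white one in the housing fits the description. The cabinet is at (250,100) with its handle at (246,170), the jar at (540,230) and the screwdriver at (140,245).

```bash
python3 - <<'E'
from h import *
P=pose("top");im=np.load("pics/top1_im.npy")
def rect(x0,y0,x1,y1,z,thr=150):
    c=im[y0:y1,x0:x1].astype(int); m=((c.min(2)>thr)).astype(np.uint8)
    k=max(cv2.findContours(m,0,1)[0],key=cv2.contourArea)+np.array([x0,y0])
    r=cv2.minAreaRect(k);b=cv2.boxPoints(r);w=plane(P,b,z);return b,w
for nm,a in dict(driver=(362,212,432,255,.036),other=(255,212,335,275,.03),cab=(195,50,302,141,.152)).items():
    b,w=rect(*a);print(nm,b.round(0).tolist(),"c",w.mean(0).round(4));
    for i in(0,1):
        e=w[(i+1)%4]-w[i];print("  len",np.linalg.norm(e).round(4),"ang",np.degrees(np.arctan2(e[1],e[0])).round(1))
print("bar",plane(P,[(222,168),(270,171)],.122).round(4))
print("cab",plane(P,[(213,58),(296,60),(293,142),(205,138)],.152).round(4))
print("tray",plane(P,[(351,169),(443,168),(449,284),(354,285)],.045).round(4))
a=cv2.resize(im[50:190,190:320],None,fx=4,fy=4,interpolation=2)
b=cv2.resize(im[200:270,350:450],None,fx=2.6,fy=2.6,interpolation=2)
o=np.zeros((560,790,3),np.uint8);o[:,:520]=a;o[:b.shape[0],525:525+b.shape[1]]=b
cv2.imwrite("pics/crop.png",o)
E
```

```text
driver [[372.0, 239.0], [372.0, 223.0], [414.0, 224.0], [414.0, 240.0]] c [ 0.5359 -0.1685  0.036 ]
  len 0.0387 ang -0.9
  len 0.0997 ang -90.3
other [[261.0, 247.0], [315.0, 218.0], [325.0, 237.0], [271.0, 266.0]] c [0.5063 0.0671 0.03  ]
  len 0.1454 ang -59.5
  len 0.0521 ang -150.0
cab [[204.0, 139.0], [208.0, 56.0], [294.0, 60.0], [290.0, 143.0]] c [0.8133 0.169  0.152 ]
  len 0.2041 ang 2.2
  len 0.2032 ang -93.2
bar [[0.6579 0.2256 0.122 ]
 [0.6525 0.116  0.122 ]]
cab [[0.9145 0.2589 0.152 ]
 [0.9088 0.0654 0.152 ]
 [0.7109 0.064  0.152 ]
 [0.7183 0.2616 0.152 ]]
tray [[ 0.6829 -0.0665  0.045 ]
 [ 0.6909 -0.2865  0.045 ]
 [ 0.4149 -0.2978  0.045 ]
 [ 0.4077 -0.0787  0.045 ]]
```

View pics/crop.png

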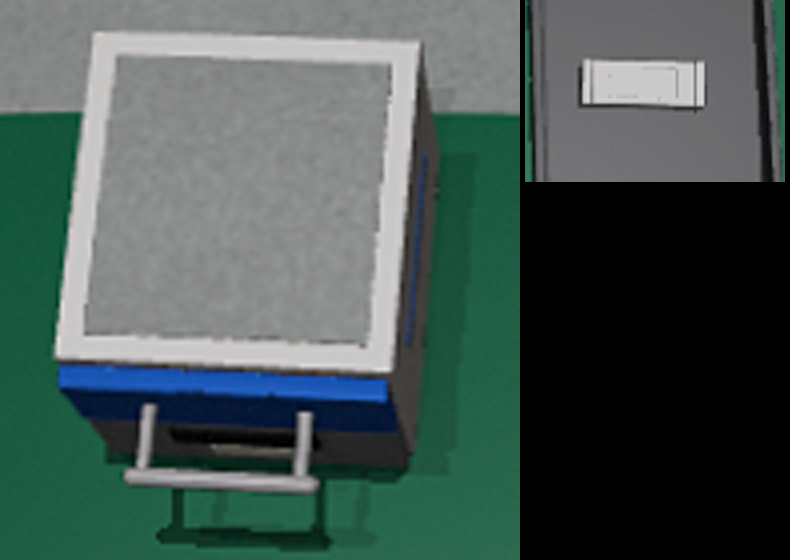

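Crop: bar ends at top-view pixels (221,169) and (270,171). The driver in the housing has a white label and end caps at (371–419, 222–241), giving about 110 x 40 mm. The bench one measures 145 x 52, so it is the larger look-alike. First I turn the tool to the cabinet's yaw of about -2°.

Emit:
jog_arm(
  commands=[0, 0, -7, 0, 0, -5, 0, 0, 0, -7, 0, 0, -5, 0, 0, 0, -7, 0, 0, -5, 0, 0, 0, -7, 0, 0, -5, 0, 0, 0, -7, 0, 0, -5, 0, 0, 0, -7, 0, 0, -5, 0, 0, 0, -7, 0, 0, -5, 0, 0, 0, -7, 0, 0, -5, 0, 0, 0, -7, 0, 0, -5, 0, 0, 0, 0, 0, 0, 0, 0],
  force=25,
)

```text
clock: 1.1
tcp_pos: [0.2627, -0.5633, 0.2674]
ee_rot: [[1.0, 0.01, -0.006], [0.01, -1.0, 0.01], [-0.006, -0.011, -1.0]]
ft_force: [-0.2, -0.4, 0.8]
gripper_width: 0.0922
```

Emit:
jog_arm(
  commands=[0, 0, 0, 19, -37, 0, 120, 0, 0, 0, 19, -37, 0, 120, 0, 0, 0, 19, -37, 0, 120, 0, 0, 0, 19, -37, 0, 120, 0, 0, 0, 19, -37, 0, 120, 0, 0, 0, 19, -37, 0, 120, 0, 0, 0, 19, -37, 0, 120, 0, 0, 0, 19, -37, 0, 120, 0, 0, 0, 19, -37, 0, 120, 0, 0, 0, 19, -37, 0, 120],
)

```text
clock: 2.1
tcp_pos: [0.4571, -0.1875, 0.2643]
ee_rot: [[0.999, -0.046, -0.012], [-0.046, -0.999, 0.013], [-0.012, -0.012, -1.0]]
ft_force: [1.2, -0.6, -0.5]
gripper_width: 0.0489
```

Emit:
jog_arm(
  commands=[0, 0, 0, 19, -37, 0, 172, 0, 0, 0, 19, -37, 0, 172, 0, 0, 0, 19, -37, 0, 172, 0, 0, 0, 19, -37, 0, 172, 0, 0, 0, 19, -37, 0, 172, 0, 0, 0, 19, -37, 0, 172, 0, 0, 0, 19, -37, 0, 172, 0, 0, 0, 19, -37, 0, 172, 0, 0, 0, 19, -37, 0, 172, 0, 0, 0, 0, 0, 0, 172],
)

```text
clock: 3.1
tcp_pos: [0.653, 0.1542, 0.2598]
ee_rot: [[0.996, -0.084, -0.019], [-0.084, -0.996, 0.015], [-0.02, -0.013, -1.0]]
ft_force: [0.6, 0.7, -0.1]
gripper_width: 0.03
```

```bash
python3 - <<'E'
from h import *
s=env.state();print(s["clock"],s["tcp_pos"],s["ee_rot"],s["joint_positions"])
P,im,d=shot("wrist","w1")
E
```

```text
3.1 [0.6529971  0.15424187 0.25979634] [[ 0.9962579  -0.08432491 -0.01896044]
 [-0.08404498 -0.99634744  0.01510672]
 [-0.02016506 -0.01345666 -0.9997061 ]] [-6.51305874e-02  3.15846185e+01 -2.85016142e+01  7.74306792e+01
  1.36902856e+01  7.52363574e+01 -3.34231521e+01]
```

View pics/w1.png

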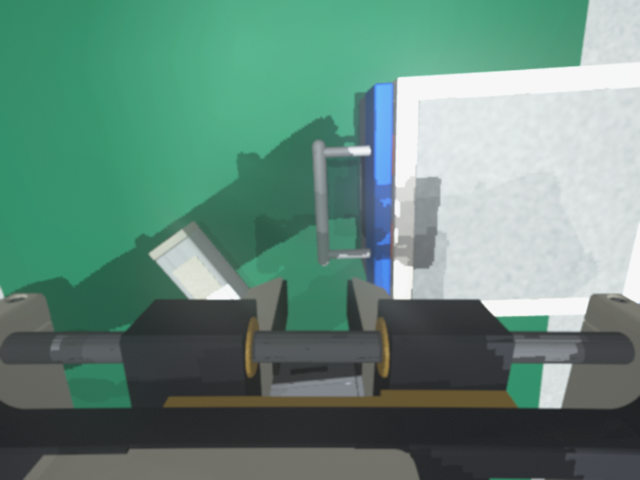

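Wrist view: the bar runs from (318,145) to (323,262), 40 mm or so in front of the blue front. Cabinet top front edge runs from (397,78) to (393,316).

```bash
cat >> h.py <<'E'
from scipy.spatial.transform import Rotation as Ro
def togo(pos,yaw):
    s=env.state();R=np.array(s["ee_rot"]);a=np.radians(yaw);c,n=np.cos(a),np.sin(a)
    G=np.array([[c,n,0],[n,-c,0],[0,0,-1.]])
    print("t",s["clock"],"tcp",np.round(s["tcp_pos"],4),"turn",Ro.from_matrix(R.T@G).as_rotvec(degrees=True).round(2),"shift now-axes",(R.T@(np.array(pos)-s["tcp_pos"])*1000).round(1),"goal-axes",(G.T@(np.array(pos)-s["tcp_pos"])*1000).round(1),"F",np.round(s["ft_force"],1),"w",round(float(s["gripper_width"]),4))
E
python3 - <<'E'
from h import *
P=pose("wrist",env.state());d=np.load("pics/w1.npy")
w=plane(P,[(318,145),(323,262)],.122);print(w.round(4),w.mean(0),np.degrees(np.arctan2(*(w[0]-w[1])[[1,0]])))
print("dep",dep(P,[(319,160),(321,200),(322,245)],d).round(4))
w=plane(P,[(397,78),(393,316),(639,63),(639,303)],.152);print(w.round(4));f=lambda a,b:np.degrees(np.arctan2(*(b-a)[[1,0]]))
print(f(w[1],w[0]),f(w[0],w[2]),f(w[1],w[3]))
print("box top depth",dep(P,[(500,90),(420,200)],d).round(4))
E
```

```text
[[0.6568 0.2209 0.122 ]
 [0.6525 0.1172 0.122 ]] [0.65465522 0.16905401 0.122     ] 87.64131888625684
dep [[0.6567 0.2093 0.1289]
 [0.6556 0.1759 0.1283]
 [0.6532 0.1362 0.1298]]
[[0.7165 0.2624 0.152 ]
 [0.7096 0.0746 0.152 ]
 [0.8781 0.2558 0.152 ]
 [0.9102 0.0728 0.152 ]]
87.88659840399497 -2.3228553483915437 -0.5261067770886256
box top depth [[0.7873 0.2478 0.1531]
 [0.7321 0.1746 0.154 ]]
```

```bash
python3 -c "
from h import *
togo([.655,.169,.103],-2.2)"
```

```text
t 3.15 tcp [0.6525 0.1514 0.2597] turn [-0.67  1.16 -2.73] shift now-axes [  4.2 -16.  156.8] goal-axes [  1.8 -17.7 156.7] F [-0.3 -0.  -0.7] w 0.0295
```

Emit:
jog_arm(
  commands=[-0.7, 1.2, -2.7, 3, -10, 10, 172, 0, 0, 0, 0, -6, 10, 172, 0, 0, 0, 0, 0, 15, 172, 0, 0, 0, 0, 0, 15, 172, 0, 0, 0, 0, 0, 15, 172, 0, 0, 0, 0, 0, 15, 172, 0, 0, 0, 0, 0, 10, 172, 0, 0, 0, 0, 0, 10, 172, 0, 0, 0, 0, 0, 0, 172, 0, 0, 0, 0, 0, 0, 172],
)

```text
clock: 4.15
tcp_pos: [0.6546, 0.1571, 0.1521]
ee_rot: [[0.998, -0.068, -0.005], [-0.068, -0.998, -0.007], [-0.004, 0.008, -1.0]]
ft_force: [-0.1, 0.4, 0.1]
gripper_width: 0.0297
```

```bash
python3 -c "
from h import *
togo([.655,.169,.103],-2.2)"
```

```text
t 4.15 tcp [0.6546 0.1571 0.1521] turn [ 0.43  0.24 -1.69] shift now-axes [ -0.2 -12.3  49. ] goal-axes [ -0.1 -11.9  49.1] F [-0.1  0.4  0.1] w 0.0297
```

Emit:
jog_arm(
  commands=[0.4, 0.2, -1.7, 0, -8, 5, 172, 0, 0, -0.5, 0, -5, 7, 172, 0, 0, 0, 0, 0, 9, 172, 0, 0, 0, 0, 0, 9, 172, 0, 0, 0, 0, 0, 9, 172, 0, 0, 0, 0, 0, 9, 172, 0, 0, 0, 0, 0, 5, 172, 0, 0, 0, 0, 0, 0, 172, 0, 0, 0, 0, 0, 0, 255, 0, 0, 0, 0, 0, 0, 255],
)

```text
clock: 5.15
tcp_pos: [0.656, 0.172, 0.0953]
ee_rot: [[1.0, -0.026, 0.001], [-0.026, -1.0, 0.001], [0.001, -0.001, -1.0]]
ft_force: [0.2, -0.2, -0.0]
gripper_width: 0.0185
```

```bash
python3 -c "
from h import *
togo([.655,.169,.103],-2.2)"
```

```text
t 5.15 tcp [0.656  0.172  0.0953] turn [-0.05 -0.07  0.72] shift now-axes [-0.9  3.  -7.8] goal-axes [-0.9  3.  -7.7] F [ 0.2 -0.2 -0. ] w 0.0185
```

Emit:
jog_arm(
  commands=[0, 0, 0, 0, 0, -7, 172, 0, 0, 0.5, 0, 0, 0, 172, 0, 0, 0, 0, 0, 0, 255, 0, 0, 0, 0, 0, 0, 255, 0, 0, 0, 0, 0, 0, 255, 0, 0, 0, 0, 0, 0, 255, 0, 0, 0, -4, 0, 0, 255, 0, 0, 0, -6, 0, 0, 255, 0, 0, 0, -8, 0, 0, 255, 0, 0, 0, -8, 0, 0, 255],
)

```text
clock: 6.15
tcp_pos: [0.6308, 0.1732, 0.1046]
ee_rot: [[0.999, -0.037, 0.006], [-0.037, -0.999, 0.003], [0.006, -0.003, -1.0]]
ft_force: [2.4, 0.4, 0.9]
gripper_width: 0.0102
```

```bash
python3 -c "
from h import *
togo([.495,.175,.103],-2.2)"
```

```text
t 6.15 tcp [0.6308 0.1732 0.1046] turn [-0.16 -0.36  0.1 ] shift now-axes [-135.8    3.2    0.8] goal-axes [-135.8    3.5    1.6] F [2.4 0.4 0.9] w 0.0102
```

The bar is gripped and shows 2.4 N of drag, so I pull.

Emit:
jog_arm(
  commands=[0, 0, 0, -11, 0, 0, 255, 0, 0, 0, -11, 0, 0, 255, 0, 0, 0, -11, 0, 0, 255, 0, 0, 0, -11, 0, 0, 255, 0, 0, 0, -11, 0, 0, 255, 0, 0, 0, -11, 0, 0, 255, 0, 0, 0, -11, 0, 0, 255, 0, 0, 0, -11, 0, 0, 255, 0, 0, 0, -11, 0, 0, 255, 0, 0, 0, -10, 0, 0, 255],
)

```text
clock: 7.15
tcp_pos: [0.5123, 0.1777, 0.1046]
ee_rot: [[0.999, -0.036, 0.008], [-0.036, -0.999, 0.003], [0.008, -0.003, -1.0]]
ft_force: [1.4, 0.3, -0.4]
gripper_width: 0.0102
```

```bash
python3 -c "
from h import *
togo([.495,.175,.103],-2.2)"
```

```text
t 7.15 tcp [0.5123 0.1777 0.1046] turn [-0.18 -0.46  0.13] shift now-axes [-17.2   3.3   1.4] goal-axes [-17.2   3.3   1.6] F [ 1.4  0.3 -0.4] w 0.0102
```

Now the last 20–27 mm, in small steps to the stop.

Emit:
jog_arm(
  commands=[0, 0, 0, -5, 0, 0, 255, 0, 0, 0, -4, 0, 0, 255, 0, 0, 0, -4, 0, 0, 255, 0, 0, 0, -4, 0, 0, 255, 0, 0, 0, -4, 0, 0, 255, 0, 0, 0, -4, 0, 0, 255, 0, 0, 0, -4, 0, 0, 255, 0, 0, 0, -4, 0, 0, 255, 0, 0, 0, -4, 0, 0, 255, 0, 0, 0, 0, 0, 0, 255],
)

```text
clock: 8.15
tcp_pos: [0.4989, 0.1784, 0.1046]
ee_rot: [[0.998, -0.047, 0.047], [-0.048, -0.999, 0.016], [0.046, -0.018, -0.999]]
ft_force: [-2.0, 1.6, 2.8]
gripper_width: 0.0101
```

```bash
python3 -c "
from h import *
togo([.495,.175,.103],-2.2)"
```

```text
t 8.15 tcp [0.4989 0.1784 0.1046] turn [-1.01 -2.66 -0.52] shift now-axes [-3.8  3.6  1.3] goal-axes [-3.7  3.6  1.6] F [-2.   1.6  2.8] w 0.0101
```

At the stop: the tool pivoted slightly at x ≈ 0.499. I release, straighten and lift.

Emit:
jog_arm(
  commands=[0, 0, 0, 0, 0, 0, 160, 0, 0, 0, 0, 0, 0, 160, 0, 0, 0, 0, 0, 0, 160, -0.5, -1.3, 0, 0, 0, -3, 160, -0.5, -1.3, 0, 0, 0, -10, 160, 0, 0, 0, 0, 0, -25, 160, 0, 0, 0, 0, 0, -35, 100, 0, 0, 0, 0, 0, -35, 60, 0, 0, 0, 0, 0, -35, 0, 0, 0, 0, 0, 0, 0, 0],
)

```text
clock: 9.15
tcp_pos: [0.4939, 0.1777, 0.2504]
ee_rot: [[0.999, -0.045, -0.012], [-0.045, -0.999, -0.004], [-0.012, 0.005, -1.0]]
ft_force: [-0.0, -0.3, -0.6]
gripper_width: 0.0616
```

```bash
python3 - <<'E'
from h import *
P,im,d=shot("top","top2")
togo([.536,-.172,.2],-1)
cv2.imwrite("pics/top2c.png",cv2.resize(im[120:300,150:460],None,fx=2.5,fy=2.5,interpolation=2))
E
```

```text
t 9.2 tcp [0.493  0.177  0.2482] turn [ 0.33  0.84 -1.59] shift now-axes [ 59.4 346.4  49.4] goal-axes [ 49.1 348.2  48.2] F [ 0.2 -0.  -0.4] w 0.0656
```

View pics/top2c.png

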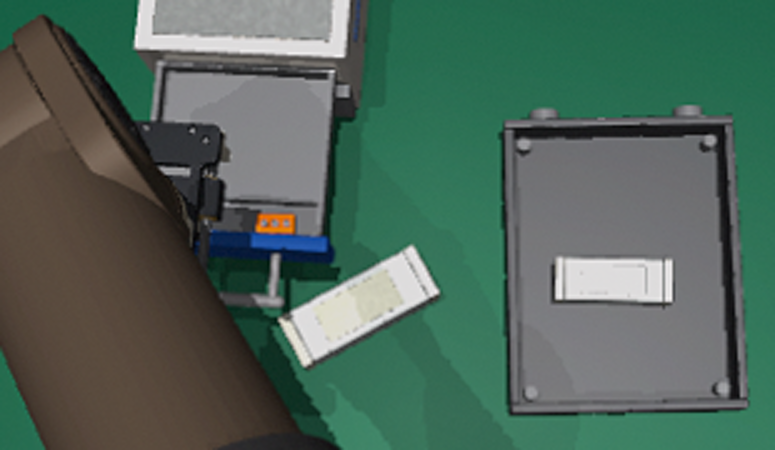

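The drawer is fully out, with an orange block visible at (275,222) of the crop, and the rear bay is clear and empty. The driver sits at crop (613,279). Next I move over it.

Emit:
jog_arm(
  commands=[0, 0, -1, 6, 35, 5, 0, 0, 0, 0, 6, 39, 8, 0, 0, 0, 0, 6, 39, 8, 0, 0, 0, 0, 6, 39, 8, 0, 0, 0, 0, 6, 39, 8, 0, 0, 0, 0, 6, 39, 8, 0, 0, 0, 0, 6, 39, 8, 0, 0, 0, 0, 6, 39, 8, 0, 0, 0, 0, 4, 30, 5, 0, 0, 0, 0, 0, 0, 0, 0],
)

```text
clock: 10.2
tcp_pos: [0.5276, -0.1738, 0.1692]
ee_rot: [[0.999, -0.02, -0.032], [-0.02, -1.0, -0.004], [-0.032, 0.004, -0.999]]
ft_force: [-0.2, 0.4, -0.1]
gripper_width: 0.0917
```

```bash
python3 - <<'E'
from h import *
P=pose("top");w=plane(P,[(371.3,223),(419.2,223.5),(419.2,240.5),(371.3,239.5)],.036);print(w.round(4),w.mean(0))
togo([.536,-.172,.2],-1)
P,im,d=shot("wrist","w2")
E
```

```text
[[ 0.5549 -0.1169  0.036 ]
 [ 0.5564 -0.23    0.036 ]
 [ 0.5159 -0.2299  0.036 ]
 [ 0.5156 -0.1174  0.036 ]] [ 0.53566411 -0.17357472  0.036     ]
t 10.2 tcp [ 0.5276 -0.1738  0.1692] turn [ 0.24  1.81 -0.16] shift now-axes [  7.4  -1.9 -31. ] goal-axes [  8.4  -2.  -30.8] F [-0.2  0.4 -0.1] w 0.0917
```

View pics/w2.png

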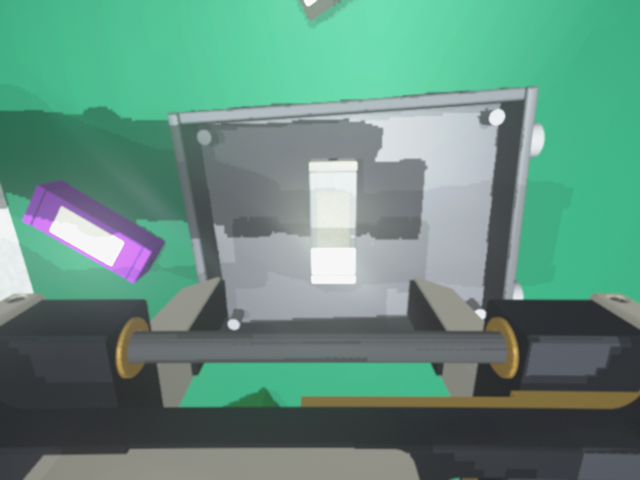

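Wrist view: the driver spans (310–357, 160–283), aligned with the jaws.

```bash
python3 - <<'E'
from h import *
P=pose("wrist",env.state());w=plane(P,[(309,161),(357,160),(356,283),(310,281)],.036);print(w.round(4),w.mean(0))
d=np.load("pics/w2.npy");print(dep(P,[(333,200),(333,260),(270,200)],d).round(4))
E
```

```text
[[ 0.5181 -0.116   0.036 ]
 [ 0.5576 -0.1158  0.036 ]
 [ 0.5585 -0.2268  0.036 ]
 [ 0.5162 -0.2246  0.036 ]] [ 0.53760541 -0.17080452  0.036     ]
[[ 0.5377 -0.1486  0.0376]
 [ 0.5375 -0.2036  0.0368]
 [ 0.4787 -0.1543  0.007 ]]
```

Emit:
jog_arm(
  commands=[0.2, 1.0, 0, 5, -1, 5, 0, 0, 0.8, 0, 4, 0, 12, 0, 0, 0, 0, 0, 0, 18, 0, 0, 0, 0, 0, 0, 18, 0, 0, 0, 0, 0, 0, 18, 0, 0, 0, 0, 0, 0, 18, 0, 0, 0, 0, 0, 0, 14, 0, 0, 0, 0, 0, 0, 8, 0, 0, 0, 0, 0, 0, 0, 0, 0, 0, 0, 0, 0, 0, 0],
)

```text
clock: 11.25
tcp_pos: [0.5374, -0.1523, 0.0517]
ee_rot: [[1.0, 0.002, 0.006], [0.002, -1.0, 0.01], [0.006, -0.01, -1.0]]
ft_force: [-0.2, -0.6, 0.5]
gripper_width: 0.0921
```

```bash
python3 -c "
from h import *
togo([.537,-.172,.013],-.5)"
```

```text
t 11.25 tcp [ 0.5374 -0.1523  0.0517] turn [-0.58 -0.34  0.59] shift now-axes [-0.6 20.1 38.5] goal-axes [-0.2 19.7 38.7] F [-0.2 -0.6  0.5] w 0.0921
```

Emit:
jog_arm(
  commands=[-0.6, -0.3, 0.5, 0, 10, 0, 0, 0, 0, 0, 0, 8, 2, 0, 0, 0, 0, 0, 0, 8, 0, 0, 0, 0, 0, 0, 10, 0, 0, 0, 0, 0, 0, 8, 0, 0, 0, 0, 0, 0, 6, 0, 0, 0, 0, 0, 0, 0, 0, 0, 0, 0, 0, 0, 0, 0, 0, 0, 0, 0, 0, 0, 0, 0, 0, 0, 0, 0, 0, 0],
)

```text
clock: 12.25
tcp_pos: [0.5386, -0.1721, 0.0162]
ee_rot: [[1.0, -0.008, 0.003], [-0.008, -1.0, -0.002], [0.003, 0.002, -1.0]]
ft_force: [0.4, -0.6, -0.5]
gripper_width: 0.092
```

```bash
python3 -c "
from h import *
togo([.537,-.172,.013],-.5)"
```

```text
t 12.25 tcp [ 0.5386 -0.1721  0.0162] turn [ 0.1  -0.18  0.02] shift now-axes [-1.6 -0.1  3.2] goal-axes [-1.6 -0.1  3.2] F [ 0.4 -0.6 -0.5] w 0.092
```

Emit:
jog_arm(
  commands=[0, 0, 0, -1.5, 0, 3, 0, 0, 0, 0, 0, 0, 0, 120, 0, 0, 0, 0, 0, 0, 255, 0, 0, 0, 0, 0, 0, 255, 0, 0, 0, 0, 0, 0, 255, 0, 0, 0, 0, 0, 0, 255, 0, 0, 0, 0, 0, 0, 255, 0, 0, 0, 0, 0, 0, 255, 0, 0, 0, 0, 0, 0, 255, 0, 0, 0, 0, 0, 0, 255],
  force=35,
)

```text
clock: 13.25
tcp_pos: [0.5376, -0.1722, 0.0137]
ee_rot: [[1.0, -0.008, 0.005], [-0.008, -1.0, -0.002], [0.005, 0.002, -1.0]]
ft_force: [0.5, 0.2, 0.9]
gripper_width: 0.0398
```

Emit:
jog_arm(
  commands=[0, 0, 0, 0, 0, -5, 255, 0, 0, 0, 0, 0, -10, 255, 0, 0, 0, 0, 0, -20, 255, 0, 0, 0, 0, 0, -25, 255, 0, 0, 0, 0, 0, -30, 255, 0, 0, 0, 0, 0, -30, 255, 0, 0, 0, 0, 0, -30, 255, 0, 0, 0, 0, 0, -25, 255, 0, 0, 0, 0, 0, -10, 255, 0, 0, 0, 0, 0, 0, 255],
)

```text
clock: 14.25
tcp_pos: [0.5342, -0.1706, 0.2097]
ee_rot: [[1.0, -0.007, 0.001], [-0.007, -1.0, -0.001], [0.001, 0.001, -1.0]]
ft_force: [-0.1, -0.0, -2.8]
gripper_width: 0.0397
```

```bash
python3 - <<'E'
from h import *
# drawer geometry: bar at stop (.4985,.175) yaw -2.2 -> rear bay centre 155 mm in
a=np.radians(-2.2);print("rear",np.array([.4985,.175])+.155*np.array([np.cos(a),np.sin(a)]))
togo([.653,.170,.22],-2.2)
E
```

```text
rear [0.65338575 0.16904989]
t 14.25 tcp [ 0.5342 -0.1706  0.2097] turn [ 0.06 -0.08  1.81] shift now-axes [ 116.5 -341.4  -10.5] goal-axes [ 105.7 -344.9  -10.3] F [-0.1 -0.  -2.8] w 0.0397
```

Driver gripped (39.7 mm opening, about 2.8 N weight). I carry it over the rear bay.

Emit:
jog_arm(
  commands=[0, 0, 0, 7, -20, -2, 255, 0, 0, 0, 12, -36, -2, 255, 0, 0, 0, 12, -38, -2, 255, 0, 0, 0, 13, -40, -2, 255, 0, 0, 0, 13, -40, -2, 255, 0, 0, 0, 13, -40, -2, 255, 0, 0, 0, 13, -40, 0, 255, 0, 0, 0, 12, -38, 0, 255, 0, 0, 0, 10, -30, 0, 255, 0, 0, 0, 0, 0, 0, 255],
)

```text
clock: 15.25
tcp_pos: [0.6382, 0.1583, 0.2032]
ee_rot: [[1.0, -0.014, -0.021], [-0.014, -1.0, -0.004], [-0.021, 0.004, -1.0]]
ft_force: [-0.6, 1.4, -2.6]
gripper_width: 0.04
```

Emit:
jog_arm(
  commands=[0, 0, 0, 0, 0, 0, 255, 0, 0, 0, 0, 0, 0, 255, 0, 0, 0, 0, 0, 0, 255, 0, 0, 0, 0, 0, 0, 255, 0, 0, 0, 0, 0, 0, 255, 0, 0, 0, 0, 0, 0, 255, 0, 0, 0, 0, 0, 0, 255, 0, 0, 0, 0, 0, 0, 255, 0, 0, 0, 0, 0, 0, 255, 0, 0, 0, 0, 0, 0, 255],
)

```text
clock: 16.25
tcp_pos: [0.6368, 0.1524, 0.1996]
ee_rot: [[0.999, -0.018, -0.026], [-0.019, -1.0, -0.008], [-0.026, 0.009, -1.0]]
ft_force: [-0.4, -0.3, -1.7]
gripper_width: 0.0397
```

```bash
python3 - <<'E'
from h import *
togo([.653,.170,.105],-2.2)
P,im,d=shot("wrist","w3")
E
```

```text
t 16.25 tcp [0.6368 0.1524 0.1996] turn [0.53 1.49 1.14] shift now-axes [ 18.3 -18.7  94. ] goal-axes [ 15.5 -18.2  94.6] F [-0.4 -0.3 -1.7] w 0.0397
```

View pics/w3.png

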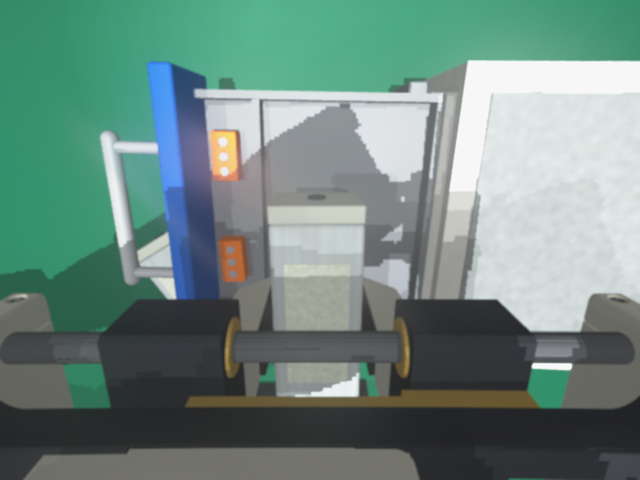

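The driver is held over the bay. The divider is at u≈262, the rear wall at u≈432, the left wall at v≈100, and both orange blocks are in front at (225,155) and (232,259).

```bash
python3 - <<'E'
from h import *
P=pose("wrist",env.state())
print("div",plane(P,[(262,105),(262,185),(264,255)],.112).round(4))
print("rearwall",plane(P,[(437,105),(418,280)],.116).round(4))
print("leftwall",plane(P,[(290,100),(420,103)],.116).round(4))
print("bar",plane(P,[(107,137),(131,278)],.122).round(4))
E
```

```text
div [[0.6001 0.2485 0.112 ]
 [0.5964 0.1954 0.112 ]
 [0.5943 0.1419 0.112 ]]
rearwall [[0.714  0.2459 0.116 ]
 [0.7108 0.1222 0.116 ]]
leftwall [[0.6193 0.251  0.116 ]
 [0.7031 0.2474 0.116 ]]
bar [[0.4981 0.23   0.122 ]
 [0.4948 0.1283 0.122 ]]
```

Emit:
jog_arm(
  commands=[0.5, 1, 0.6, 9, -8, 0, 255, 0, 0.5, 0.5, 8, -8, 5, 255, 0, 0, 0, 0, 0, 8, 255, 0, 0, 0, 0, 0, 10, 255, 0, 0, 0, 0, 0, 10, 255, 0, 0, 0, 0, 0, 10, 255, 0, 0, 0, 0, 0, 5, 255, 0, 0, 0, 0, 0, 0, 255, 0, 0, 0, 0, 0, 0, 255, 0, 0, 0, 0, 0, 0, 255],
)

```text
clock: 17.3
tcp_pos: [0.6548, 0.1695, 0.145]
ee_rot: [[0.999, -0.039, -0.0], [-0.039, -0.999, -0.0], [-0.0, 0.0, -1.0]]
ft_force: [0.4, 0.0, -0.5]
gripper_width: 0.0395
```

```bash
python3 -c "
from h import *
togo([.654,.170,.105],-2.2)"
```

```text
t 17.3 tcp [0.6548 0.1695 0.145 ] turn [ 0.02  0.02 -0.02] shift now-axes [-0.8 -0.5 40. ] goal-axes [-0.9 -0.5 40. ] F [ 0.4  0.  -0.5] w 0.0395
```

Emit:
jog_arm(
  commands=[0, 0, 0, 0, 0, 6, 255, 0, 0, 0, 0, 0, 8, 255, 0, 0, 0, 0, 0, 8, 255, 0, 0, 0, 0, 0, 6, 255, 0, 0, 0, 0, 0, 4, 255, 0, 0, 0, 0, 0, 2, 255, 0, 0, 0, 0, 0, 0, 255, 0, 0, 0, 0, 0, 0, 255, 0, 0, 0, 0, 0, 0, 255, 0, 0, 0, 0, 0, 0, 255],
)

```text
clock: 18.3
tcp_pos: [0.6555, 0.1697, 0.1091]
ee_rot: [[0.999, -0.039, 0.001], [-0.039, -0.999, 0.0], [0.001, -0.0, -1.0]]
ft_force: [-0.2, -0.2, -1.3]
gripper_width: 0.0397
```

```bash
python3 -c "
from h import *
togo([.654,.170,.105],-2.2)"
```

```text
t 18.3 tcp [0.6555 0.1697 0.1091] turn [-0.02 -0.08 -0.03] shift now-axes [-1.6 -0.3  4.1] goal-axes [-1.5 -0.3  4.1] F [-0.2 -0.2 -1.3] w 0.0397
```

Emit:
jog_arm(
  commands=[0, 0, 0, 0, 0, 2, 255, 0, 0, 0, 0, 0, 1.5, 255, 0, 0, 0, 0, 0, 1, 255, 0, 0, 0, 0, 0, 1, 255, 0, 0, 0, 0, 0, 0.5, 255, 0, 0, 0, 0, 0, 0, 255, 0, 0, 0, 0, 0, 0, 255, 0, 0, 0, 0, 0, 0, 255, 0, 0, 0, 0, 0, 0, 255, 0, 0, 0, 0, 0, 0, 255],
)

```text
clock: 19.3
tcp_pos: [0.6566, 0.1699, 0.1048]
ee_rot: [[0.999, -0.039, 0.004], [-0.039, -0.999, 0.001], [0.004, -0.001, -1.0]]
ft_force: [-0.1, 0.4, -0.1]
gripper_width: 0.0396
```

```bash
python3 -c "
from h import *
togo([.654,.170,.105],-2.2)"
```

```text
t 19.3 tcp [0.6566 0.1699 0.1048] turn [-0.04 -0.25 -0.04] shift now-axes [-2.6 -0.  -0.2] goal-axes [-2.6 -0.  -0.2] F [-0.1  0.4 -0.1] w 0.0396
```

Emit:
jog_arm(
  commands=[0, 0, 0, -1, 0, 1, 255, 0, 0, 0, -1, 0, 1, 255, 0, 0, 0, 0, 0, 1, 255, 0, 0, 0, 0, 0, 0, 255, 0, 0, 0, 0, 0, 0, 255, 0, 0, 0, 0, 0, 0, 255, 0, 0, 0, 0, 0, 0, 255, 0, 0, 0, 0, 0, 0, 255, 0, 0, 0, 0, 0, 0, 255, 0, 0, 0, 0, 0, 0, 255],
)

```text
clock: 20.3
tcp_pos: [0.6573, 0.1699, 0.1049]
ee_rot: [[0.999, -0.04, 0.011], [-0.04, -0.999, 0.001], [0.011, -0.002, -1.0]]
ft_force: [0.8, -1.0, 1.0]
gripper_width: 0.0397
```

```bash
python3 -c "
from h import *
togo([.654,.170,.105],-2.2)"
```

```text
t 20.3 tcp [0.6573 0.1699 0.1049] turn [-0.09 -0.61 -0.09] shift now-axes [-3.3 -0.  -0.1] goal-axes [-3.3 -0.  -0.1] F [ 0.8 -1.   1. ] w 0.0397
```

Height no longer drops, so the driver is on the floor. I open to about 56 mm, which stays within the bay, and lift.

Emit:
jog_arm(
  commands=[0, 0, 0, 0, 0, 0, 100, 0, 0, 0, 0, 0, 0, 100, 0, 0, 0, 0, 0, 0, 100, 0, 0, 0, 0, 0, 0, 100, 0, 0, 0, 0, 0, 0, 100, 0, 0, 0, 0, 0, -5, 100, 0, 0, 0, 0, 0, -10, 100, 0, 0, 0, 0, 0, -20, 100, 0, 0, 0, 0, 0, -30, 100, 0, 0, 0, 0, 0, -30, 100],
)

```text
clock: 21.3
tcp_pos: [0.654, 0.1691, 0.2005]
ee_rot: [[0.999, -0.039, 0.003], [-0.039, -0.999, -0.0], [0.003, 0.0, -1.0]]
ft_force: [0.3, -0.8, 0.0]
gripper_width: 0.056
```

```bash
python3 - <<'E'
from h import *
togo([.4985,.175,.2],-2.2)
P,im,d=shot("wrist","w4")
E
```

```text
t 21.3 tcp [0.654  0.1691 0.2005] turn [ 0.01 -0.2  -0.05] shift now-axes [-1.556e+02  3.000e-01 -1.000e-01] goal-axes [-1.556e+02  1.000e-01  5.000e-01] F [ 0.3 -0.8  0. ] w 0.056
```

View pics/w4.png

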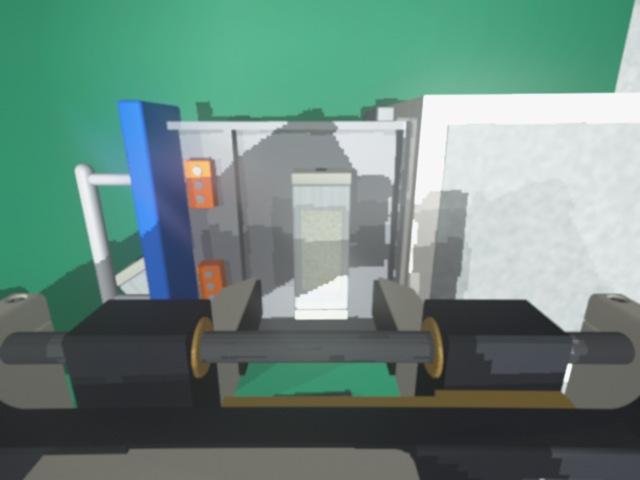

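The driver lies flat and centred in the rear bay (322,245), with both blocks in front at (201,183) and (211,280). Now back over the bar.

Emit:
jog_arm(
  commands=[0, 0, 0, -10, 0, 0, 172, 0, 0, 0, -18, 0, 0, 172, 0, 0, 0, -20, 0, 0, 172, 0, 0, 0, -20, 0, 0, 172, 0, 0, 0, -20, 0, 0, 172, 0, 0, 0, -20, 0, 0, 172, 0, 0, 0, -20, 0, 0, 172, 0, 0, 0, -18, 0, 0, 172, 0, 0, 0, -8, 0, 0, 172, 0, 0, 0, 0, 0, 0, 172],
)

```text
clock: 22.35
tcp_pos: [0.4902, 0.1764, 0.2063]
ee_rot: [[0.999, -0.038, 0.012], [-0.038, -0.999, 0.001], [0.012, -0.002, -1.0]]
ft_force: [0.4, 0.0, -0.7]
gripper_width: 0.0296
```

```bash
python3 -c "
from h import *
togo([.4975,.175,.104],-2.2)"
```

```text
t 22.35 tcp [0.4902 0.1764 0.2063] turn [-0.09 -0.7   0.01] shift now-axes [  6.1   1.3 102.4] goal-axes [  7.4   1.1 102.3] F [ 0.4  0.  -0.7] w 0.0296
```

Emit:
jog_arm(
  commands=[0, -0.7, 0, 6, 1, 5, 172, 0, 0, 0, 1, 0, 10, 172, 0, 0, 0, 0, 0, 15, 172, 0, 0, 0, 0, 0, 15, 172, 0, 0, 0, 0, 0, 10, 172, 0, 0, 0, 0, 0, 5, 172, 0, 0, 0, 0, 0, 0, 172, 0, 0, 0, 0, 0, 0, 172, 0, 0, 0, 0, 0, 0, 172, 0, 0, 0, 0, 0, 0, 172],
)

```text
clock: 23.35
tcp_pos: [0.5033, 0.1742, 0.1408]
ee_rot: [[0.999, -0.043, -0.001], [-0.043, -0.999, 0.003], [-0.001, -0.003, -1.0]]
ft_force: [-0.5, 0.4, 1.4]
gripper_width: 0.0302
```

```bash
python3 -c "
from h import *
togo([.4975,.175,.104],-2.2)"
```

```text
t 23.35 tcp [0.5033 0.1742 0.1408] turn [-0.17  0.05 -0.26] shift now-axes [-5.8 -0.4 36.8] goal-axes [-5.8 -0.6 36.8] F [-0.5  0.4  1.4] w 0.0302
```

Emit:
jog_arm(
  commands=[0, 0, 0, -4, 0, 0, 172, 0, 0, 0, -2, 0, 4, 172, 0, 0, 0, 0, 0, 8, 172, 0, 0, 0, 0, 0, 10, 172, 0, 0, 0, 0, 0, 8, 172, 0, 0, 0, 0, 0, 4, 172, 0, 0, 0, 0, 0, 0, 172, 0, 0, 0, 0, 0, 0, 172, 0, 0, 0, 0, 0, 0, 172, 0, 0, 0, 0, 0, 0, 172],
)

```text
clock: 24.35
tcp_pos: [0.4968, 0.1748, 0.1042]
ee_rot: [[0.999, -0.043, 0.0], [-0.043, -0.999, 0.003], [-0.0, -0.003, -1.0]]
ft_force: [-0.6, 0.4, 0.4]
gripper_width: 0.0299
```

```bash
python3 -c "
from h import *
togo([.4975,.175,.104],-2.2)"
```

```text
t 24.35 tcp [0.4968 0.1748 0.1042] turn [-0.18  0.01 -0.24] shift now-axes [ 0.7 -0.2  0.2] goal-axes [ 0.7 -0.2  0.2] F [-0.6  0.4  0.4] w 0.0299
```

Next I grip the bar and push in.

Emit:
jog_arm(
  commands=[0, 0, 0, 0, 0, 0, 255, 0, 0, 0, 0, 0, 0, 255, 0, 0, 0, 0, 0, 0, 255, 0, 0, 0, 0, 0, 0, 255, 0, 0, 0, 3, 0, 0, 255, 0, 0, 0, 5, 0, 0, 255, 0, 0, 0, 7, 0, 0, 255, 0, 0, 0, 9, 0, 0, 255, 0, 0, 0, 9, 0, 0, 255, 0, 0, 0, 9, 0, 0, 255],
  force=20,
)

```text
clock: 25.35
tcp_pos: [0.5409, 0.1733, 0.1049]
ee_rot: [[0.999, -0.041, -0.001], [-0.041, -0.999, 0.003], [-0.001, -0.003, -1.0]]
ft_force: [-0.9, 1.1, 1.7]
gripper_width: 0.0102
```

Emit:
jog_arm(
  commands=[0, 0, 0, 9, 0, 0, 255, 0, 0, 0, 9, 0, 0, 255, 0, 0, 0, 9, 0, 0, 255, 0, 0, 0, 9, 0, 0, 255, 0, 0, 0, 9, 0, 0, 255, 0, 0, 0, 9, 0, 0, 255, 0, 0, 0, 9, 0, 0, 255, 0, 0, 0, 9, 0, 0, 255, 0, 0, 0, 8, 0, 0, 255, 0, 0, 0, 7, 0, 0, 255],
)

```text
clock: 26.35
tcp_pos: [0.637, 0.1697, 0.1049]
ee_rot: [[0.999, -0.042, 0.0], [-0.042, -0.999, 0.004], [0.0, -0.004, -1.0]]
ft_force: [-1.7, 1.1, 2.6]
gripper_width: 0.0101
```

```bash
python3 -c "
from h import *
togo([.658,.169,.104],-2.2)"
```

```text
t 26.35 tcp [0.637  0.1697 0.1049] turn [-0.24 -0.01 -0.21] shift now-axes [21.  -0.1  0.9] goal-axes [21.  -0.1  0.9] F [-1.7  1.1  2.6] w 0.0101
```

Emit:
jog_arm(
  commands=[0, 0, 0, 4, 0, 0, 255, 0, 0, 0, 3, 0, 0, 255, 0, 0, 0, 3, 0, 0, 255, 0, 0, 0, 3, 0, 0, 255, 0, 0, 0, 3, 0, 0, 255, 0, 0, 0, 3, 0, 0, 255, 0, 0, 0, 3, 0, 0, 255, 0, 0, 0, 3, 0, 0, 255, 0, 0, 0, 3, 0, 0, 255, 0, 0, 0, 3, 0, 0, 255],
)

```text
clock: 27.35
tcp_pos: [0.6572, 0.1689, 0.1048]
ee_rot: [[0.999, -0.038, -0.024], [-0.038, -0.999, -0.001], [-0.024, 0.002, -1.0]]
ft_force: [-14.0, -1.9, 11.3]
gripper_width: 0.01
```

```bash
python3 -c "
from h import *
togo([.658,.169,.104],-2.2)"
```

```text
t 27.35 tcp [0.6572 0.1689 0.1048] turn [0.13 1.36 0.03] shift now-axes [ 0.8 -0.1  0.8] goal-axes [ 0.8 -0.1  0.8] F [-14.   -1.9  11.3] w 0.01
```

Shut against its stop (14 N push). Release, straighten, lift.

Emit:
jog_arm(
  commands=[0, 0, 0, 0, 0, 0, 165, 0, 0, 0, 0, 0, 0, 165, 0, 0, 0, 0, 0, 0, 165, 0, 0, 0, 0, 0, 0, 165, 0, 0, 0, 0, 0, -4, 165, 0, 0, 0, 0, 0, -10, 165, 0, 0, 0, 0, 0, -20, 165, 0, 0, 0, 0, 0, -30, 165, 0, 0, 0, 0, 0, -30, 165, 0, 0, 0, 0, 0, -30, 165],
)

```text
clock: 28.35
tcp_pos: [0.6593, 0.1665, 0.2306]
ee_rot: [[0.999, -0.039, -0.03], [-0.039, -0.999, -0.005], [-0.03, 0.006, -1.0]]
ft_force: [1.2, 0.9, 0.5]
gripper_width: 0.0323
```

Emit:
jog_arm(
  commands=[0, 0, 0, -10, 10, -10, 165, 0, 0, 0, -10, 30, 0, 165, 0, 0, 0, -10, 40, 0, 165, 0, 0, 0, -10, 40, 0, 165, 0, 0, 0, -10, 40, 0, 165, 0, 0, 0, -10, 40, 0, 165, 0, 0, 0, -10, 40, 0, 165, 0, 0, 0, -10, 30, 0, 165, 0, 0, 0, 0, 10, 0, 165, 0, 0, 0, 0, 0, 0, 165],
)

```text
clock: 29.35
tcp_pos: [0.562, -0.1209, 0.2513]
ee_rot: [[0.999, -0.039, -0.021], [-0.039, -0.999, -0.003], [-0.021, 0.004, -1.0]]
ft_force: [0.2, -0.3, 0.1]
gripper_width: 0.0328
```

```bash
python3 - <<'E'
from h import *
togo([.5,-.1,.3],-2.2)
P,im,d=shot("top","top3");Q,im2,d2=shot("scene","scene3")
a=cv2.resize(im[50:190,190:320],None,fx=3,fy=3,interpolation=2)
b=cv2.resize(im2[190:400,330:580],None,fx=1.6,fy=1.6);o=np.zeros((420,800,3),np.uint8)
o[:420,:390]=a;o[:b.shape[0],395:395+b.shape[1]]=b;cv2.imwrite("pics/end.png",o)
E
```

```text
t 29.35 tcp [ 0.562  -0.1209  0.2513] turn [ 0.22  1.18 -0.06] shift now-axes [-63.8 -18.3 -47.5] goal-axes [-62.8 -18.5 -48.7] F [ 0.2 -0.3  0.1] w 0.0328
```

View pics/end.png

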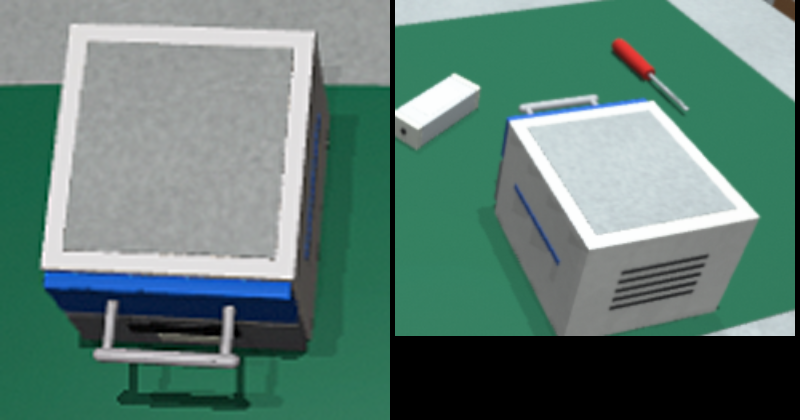

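The top drawer is shut with its blue front tight against the cabinet and the bar at crop (167,357), slightly farther in than at the start. The lower drawer and the screwdriver are undisturbed.

```bash
python3 -c "
from h import *
print(job.sign_off())"
```

```text
the job is handed in; nothing more can be done
None
```

The lamp driver is in the top drawer's rear compartment and the drawer is shut. I handed the job in at about 29.5 s of the 67 s; the sign-off gave no verdict.

- **Drawer out:** I gripped the handle bar and pulled until the drawer stopped. The bar travelled about 157 mm, which suggests it started about 3 mm ajar. A picture showed the rear compartment clear of the cabinet.
- **Driver in:** I took the small white driver from the housing and lowered it until it would go no further. I then let go, and the next wrist picture showed it flat and roughly centred in the rear compartment, with both orange blocks in the front one.
- **Drawer shut:** I pushed the bar in until it stopped with a 14 N push. The final pictures show the blue front tight against the cabinet, the lower drawer shut and the screwdriver undisturbed.

**Not checked:** I could not look inside the closed drawer, so the driver and block positions rest on the picture taken before the push. The push was slow, about 0.1 m/s. The jar was not in the final crops, though the arm only passed well above it. The wrist force was too noisy (about 1 N) to confirm the touch-down, so I judged that by the height no longer dropping. No check failed or disagreed.

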